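# Set the root gap between two tubes with a gap gauge

### The job

Get the two tubes in the leaning fit-up stand ready for tacking: slip the blade of the gap gauge into the gap between them until its handle stops against the tube, then turn the knob of the adjusting screw clockwise until the blade just drags, lightly nipped but not clamped tight. Leave the gauge in the gap and the rest of the bench as it is.

Things in the scene. Friction and masses are not known exactly. Their poses are not given: they have to be found in the camera images.
- gauge: Gap gauge, loose, 60-100 g: flat steel blade 4 mm thick, 22 wide, 78 long, fixed in the end of a straight black plastic handle 76 long, 18 wide, 16 thick; one common centre plane. Starts flat on the bench. Origin: underside, below the shoulder where blade meets handle. x towards the blade's tip, y across the width, z through the thickness (up). Centre of mass in the blade, 19 mm from the shoulder.
- gauge_handle (a point): Centre of the gauge's handle (half-way along, across and up): 38 mm behind the shoulder, 8 mm above the bench as it lies flat. Axes as the gauge.
- gauge_blade (a point): Middle of the gauge's blade (half-way along, across and through it), 39 mm beyond the shoulder, 77 mm ahead of gauge_handle. Axes as the gauge.
- stand: Fit-up stand, fixed: grey base plate 150 x 200 x 12 mm (origin: its underside's centre) with an angle-iron rail leaning 35 degrees from vertical towards the stand's +y. Two coaxial steel tubes, 76 mm outside, 66 inside, lie in the rail, their square-cut ends facing across a gap; above them a crosshead and a screw with knob. On the uphill side nothing above the base reaches more than 41 mm from the tube axis.
- gap_seat (a point): Centre of the fixed lower tube's upper end face. z along the tubes towards the knob, 35 degrees from vertical; y in the end face, downhill to the rail, which closes the gap's +y side 42 mm off; x level. The gauge enters from the open uphill side along +y, its z along this z, till the shoulder stops on the lower tube (blade middle within 2 mm of the axis). Laid on the tube, blade middle 2 mm up z, it stays when let go.
- upper_tube: Upper tube, 48 mm long, with clamp band and carriage shoes; slides along the rail with the screw, through disc springs of 14 N/mm. Origin: centre of its lower end face; z up the axis. On touching the blade its own weight (about 3.5 N) comes on it; then the nip grows by at most 27 N per rad of screw.
- knob_grip (a point): Centre of the wing grip on the adjusting screw's black knob, on the tube axis, 158 mm along z from gap_seat. Wing: bar 50 mm long, 13 thick, 24 high along the axis; hub at most 26 mm wide, reaching 16 mm below this point; then 20 mm of bare spindle above a 34 mm wide brass bush. x along the bar, y across its 13 mm, z the screw axis outwards, about which it turns.
- screw (a joint): Angle of the adjusting screw, rad; grows as the knob is turned clockwise seen from its end. The knob stays at its height; each rad lowers the upper tube 1.91 mm (12 mm a turn). Gap = 8.4 mm - 1.91 mm x this value, so the upper tube meets a blade lying on the lower tube at about 2.3 rad. Starts at 0 to 0.8; at 0 the wing (knob_grip x) lies along gap_seat x. Turns easily (0.03 N m) and stays where it is left.
- offcut_a: Bystander, to be left where it is: short open steel tube offcut standing upright, 90 mm diameter, 50 mm high.
- offcut_b: Bystander, to be left where it is: short open steel tube offcut standing upright, 76 mm diameter, 35 mm high.
- wire_brush: Bystander, to be left where it is: wooden-backed wire brush lying bristles down, 230 mm long, 38 mm high.
- file: Bystander, to be left where it is: flat file with wooden handle lying flat, about 245 mm long overall.
- spray_can: Bystander, to be left where it is: upright spray can, 65 mm diameter, 190 mm high.

How it is judged (in metres and radians):
On the way:
1. the gauge's blade lies home in the gap, handle up to the tube, let go, the upper tube not yet pressing on it (distance between gauge_blade and gap_seat below 0.011 m and angle between the z axis of gauge_blade and the z axis of gap_seat, either way round below 0.09 rad and contact force between gauge and the fingers below 0.05 N and contact force between gauge and upper_tube below 1 N), for 0.2 s.
At the end, for the whole second after the job is handed in: the gauge is at rest home in the gap (middle of its blade within 11 mm of the centre of the lower tube's end face, blade flat on it within 5 degrees) and the upper tube presses on the blade with 1.5 to 20 N: it drags but is not clamped tight (distance between gauge_blade and gap_seat below 0.011 m and angle between the z axis of gauge_blade and the z axis of gap_seat, either way round below 0.09 rad and contact force between gauge and upper_tube between 1.5 and 20 N and linear speed of gauge below 0.01 m/s); the robot touches nothing.
It fails at once if a bystander was moved by more than 40 mm (distance of any of offcut_a, offcut_b, wire_brush, file, spray_can from where it was at the start of the episode above 0.04 m).
It also fails if it takes over 64 s, if anything falls off the work surface, if the arm or the gripper's body presses on something with over 40 N, if the wrist force passes 120 N, or if a joint passes its speed limit or range.

### The arm

A 6-joint arm with a two-finger parallel gripper is mounted at the origin on the work surface. World frame = base frame: x ahead of the robot, y to its left, z up, the work surface at z = 0. Lengths are in m, angles in degrees, forces in N, time in s.
With the tool pointing down it reaches from about 0.25 to 0.725 m from the base axis. Payload 9.7 kg.
Tool frame: the origin (TCP) lies at the very end of the fingers, on their centre line; the grasp point (between the pads) lies 19 mm behind it; y points along the fingers, x is the direction in which the jaws open and shut, and the axes are right-handed (so a half turn about y gives the same grasp; the last joint's range is limited). The gripper opens to 85 mm and grips with 20 to 120 N. Pads are 22 mm wide; open, the fingers measure 114 mm over their backs; the gripper's body (76 mm by 85 mm) begins 54 mm behind the grasp point. The pads swing forward as they close: fully open they stand 13 mm farther back than shut.
Start: joints at [73.74, 4.979, 10.078, 95.1, 0, 90], TCP at [0.154, 0.528, 0.231] pointing down, gripper open.
Joint ranges: [-179.16, 179.16], [-48.56, 103.87], [-65.8, 70.77], [-126.05, 130.52], [-82.76, 87.17], [-180, 180]. Speed limits (degrees/s): [127.2, 127.2, 147.25, 180, 180, 180].

### API

Orientations are given as [roll, pitch, yaw] about the fixed x, y, z axes, in that order (R = Rz(yaw) Ry(pitch) Rx(roll)).
In Python, from workcell import bot gives the robot as it stands.
- The arm moves only by the shell command python3 -m jog 'ROWS' [FORCE]. ROWS is JSON, a list of rows, each a list of 7 numbers: the closure, from 0 (fully open) to 1 (shut), then the shift along the world's x, y, z in units of 25 mm (1.0 is 25 mm), then the turn, a rotation vector about the world's x, y, z in units of 5 degrees (1.0 is 5 degrees). A call has 1 to 5 rows; each row is the pose to reach, as a shift and turn from the pose commanded when the call began; what a row does not reach only later rows make up. A row lasts 1/10 s, in which the tool goes at most 50 mm and 8.59 degrees, less where a joint would pass 70% of its speed; a pose out of reach is approached as far as the arm can. A call with a gripper value outside its range is refused whole. The fingers move at their own pace and stop on an object; FORCE is the grip in N (left out, the last holds). Time passes only in rows, so rows that repeat a pose let the fingers close. It gives the time, the measured TCP pose, the force and the opening at its end, in the units of the state.
- bot.get_obs(): the state, without advancing time (a new reading comes with each control period).
- bot.camera(name): name is "side" or "top" or "wrist"; returns (picture, depth): 384x512x3 uint8, red, green, blue; 384x512 float32, m along the optical axis (not along the pixel's ray), 0 where there is no reading.
- bot.camera_model(name): a dict with "fx", "fy", "cx", "cy" (pixels), "rvec" (rotation vector, rad) and "tvec" (3), from world to camera coordinates, as OpenCV has them; the wrist camera has in their place "tool_from_camera" (4x4, takes a point from camera to tool coordinates, whose origin is the TCP and whose axes are the tool frame's). Camera axes: x right, y down, z forward; pixel columns grow to the right and rows downward; lengths in m; the calibration is good to about 2 mm. The wrist camera is an equidistant fisheye: a pixel r from the principal point sees the ray r / f radians off the axis. A picture is of the moment at which its call begins: read the wrist's pose just before it. camera_model takes no time and is no camera call.
- bot.job_done(): hands the job in, once; it reports no verdict.
Trained networks look in the newest picture that a camera, given by its name, has taken for a name from the list of things; names that differ only in an ending like _2 or _b are one class to them, and where a whole thing is asked for, a point or a joint stands for the part that bears it (a point fixed in the world has none). Each returns a list of dicts, best first, with "conf" (0 to 1); they miss things now and then, are a little off and sometimes report something else, mostly with a low value. They report only what shows in the picture. A call takes as long as a camera call.
- bot.regions_of(camera, label): "pixels" (384x512 bool, what is visible of it) and "point" ([row, column] in pixels, amid what is visible of it).
The state is a dict: "time": time; "q": joint angles; "qd": joint speeds; "joint_efforts": joint torques, N m; "ee_pos": TCP position; "tcp_rot": TCP orientation; "wrist_force": force on the tool from outside, world axes, zero at the start; "torque": the same for the moment, N m; "opening": finger opening in m.
Only numpy, scipy, OpenCV 4.12 (cv2) and the standard library are available. Lean on these libraries where they do the work, as an engineer would, in place of code of your own. Each camera call takes 0.05 s, during which the arm holds its last target. There are 200 camera calls.

## Working session

There is one attempt and no reset: what is moved stays moved. The work goes in short steps, Python scripts to look and compute and a shell command to move; the robot and the scene stay as the last step left them, time stands still between calls to the robot, and variables do not carry over. Pictures are saved under pics/ and viewed, about 8 in all and at most 12, crops included, and the job is handed in when it is done.

```bash
ls; mkdir -p pics
cat > h.py <<'E'
import numpy as np,cv2
from scipy.spatial.transform import Rotation as R
from workcell import bot
def cloud(name,d,m):
    M=bot.camera_model(name); v,u=np.nonzero(m&(d>0)); z=d[v,u]
    p=np.c_[(u-M['cx'])/M['fx']*z,(v-M['cy'])/M['fy']*z,z]
    Rm=cv2.Rodrigues(np.array(M['rvec'],float))[0]
    return (p-np.ravel(M['tvec']))@Rm
def save(n,im): cv2.imwrite('pics/'+n,im[...,::-1])
E
python3 - <<'E'
from h import *
ims=[]
for c in('top','side'):
    im,d=bot.camera(c); ims.append(im); np.save(c+'_d.npy',d); np.save(c+'_im.npy',im)
    print(c,{k:np.round(v,3) for k,v in bot.camera_model(c).items()})
    for l in('gauge','stand','upper_tube','knob_grip','offcut_a','wire_brush','file','spray_can'):
        for i,r in enumerate(bot.regions_of(c,l)[:3]):
            P=cloud(c,d,r['pixels']); 
            if i==0: np.save(f'{c}_{l}.npy',r['pixels'])
            print(l,round(r['conf'],2),np.round(r['point']),r['pixels'].sum(),*(np.round(np.percentile(P,q,axis=0),3) for q in(2,50,98)))
save('a.png',cv2.resize(np.vstack(ims),None,fx=.78,fy=.78))
E
```

```text
pics
top {'fx': np.float64(403.031), 'fy': np.float64(403.031), 'cx': np.float64(261.86), 'cy': np.float64(191.983), 'rvec': array([ 2.154, -2.115,  0.164]), 'tvec': array([0.025, 0.594, 1.32 ])}
gauge 0.72 [216. 353.] 249 [ 0.507 -0.354  0.   ] [ 0.529 -0.283  0.01 ] [ 0.55  -0.218  0.024]
stand 0.56 [196. 157.] 655 [ 0.545  0.346 -0.001] [0.568 0.364 0.178] [0.601 0.423 0.195]
upper_tube 0.63 [189. 274.] 443 [ 0.539 -0.021  0.13 ] [0.59  0.008 0.17 ] [0.628 0.048 0.186]
knob_grip 0.45 [195. 248.] 145 [0.532 0.061 0.196] [0.553 0.077 0.252] [0.572 0.095 0.26 ]
offcut_a 0.61 [150. 321.] 193 [ 0.676 -0.198  0.001] [ 0.741 -0.164  0.035] [ 0.764 -0.116  0.054]
offcut_a 0.52 [248. 171.] 127 [0.374 0.276 0.002] [0.402 0.332 0.032] [0.436 0.348 0.04 ]
wire_brush 0.65 [144. 230.] 687 [ 0.734  0.043 -0.003] [0.768 0.158 0.037] [0.806 0.259 0.044]
file 0.6 [179. 362.] 415 [ 0.622 -0.429  0.002] [ 0.646 -0.313  0.011] [ 0.671 -0.205  0.024]
spray_can 0.96 [194. 155.] 628 [0.545 0.346 0.014] [0.57  0.363 0.182] [0.602 0.404 0.195]
spray_can 0.67 [216. 351.] 249 [ 0.507 -0.352  0.001] [ 0.528 -
[... 749 characters left out ...]
54 0.067 0.248] [0.575 0.087 0.258]
knob_grip 0.44 [317. 316.] 414 [ 0.508 -0.361  0.003] [ 0.529 -0.297  0.012] [ 0.548 -0.22   0.023]
offcut_a 0.86 [175. 159.] 434 [ 0.371  0.271 -0.001] [0.408 0.303 0.02 ] [0.442 0.345 0.036]
offcut_a 0.73 [213. 256.] 4794 [ 0.492 -0.079  0.005] [0.564 0.004 0.088] [0.664 0.094 0.249]
offcut_a 0.68 [237. 339.] 869 [ 0.676 -0.204 -0.001] [ 0.722 -0.161  0.028] [ 0.786 -0.114  0.052]
wire_brush 0.59 [176. 288.] 577 [0.735 0.034 0.004] [0.764 0.139 0.037] [0.798 0.253 0.042]
file 0.67 [304. 360.] 817 [ 0.622 -0.437  0.003] [ 0.647 -0.328  0.012] [ 0.669 -0.205  0.024]
spray_can 0.64 [135. 202.] 1093 [0.546 0.34  0.003] [0.568 0.351 0.116] [0.603 0.397 0.192]
```

View pics/a.png

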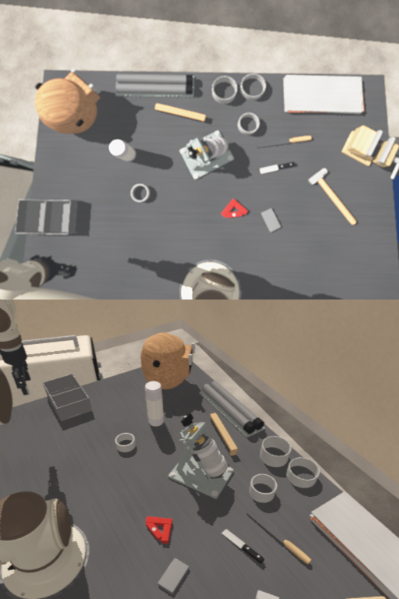

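```bash
cat > m.py <<'E'
from h import *
from scipy.optimize import least_squares
# base plate
for c in('top','side'):
    d=np.load(c+'_d.npy'); 
    P=cloud(c,d,d>0)
    m=(abs(P[:,0]-.57)<.16)&(abs(P[:,1])<.17)&(abs(P[:,2]-.012)<.0035)
    Q=P[m,:2].astype(np.float32)
    # keep dense component
    g=np.zeros((400,400),np.uint8); ij=((Q-[.37,-.2])/.4*400).astype(int); g[ij[:,0],ij[:,1]]=1
    g=cv2.morphologyEx(g,cv2.MORPH_CLOSE,np.ones((9,9)));n,l,s,_=cv2.connectedComponentsWithStats(g)
    k=1+np.argmax(s[1:,4]); Q=Q[l[ij[:,0],ij[:,1]]==k]
    r=cv2.minAreaRect(Q); print(c,'plate',r,np.round(cv2.boxPoints(r),3).tolist())
    G=np.load(c+'_gauge.npy'); G=cv2.dilate(G.astype(np.uint8),np.ones((3,3)))>0
    p=cloud(c,d,G); im=np.load(c+'_im.npy'); v,u=np.nonzero(G&(d>0)); col=im[v,u].mean(1)
    ok=p[:,2]>.0018; r=cv2.minAreaRect(p[ok,:2].astype(np.float32)); print('gauge',r)
    hi=ok&(p[:,2]>.0125)&(p[:,2]<.03); lo=(p[:,2]<.0115)&ok
    print('handle',hi.sum(),cv2.minAreaRect(p[hi,:2].astype(np.float32)),np.median(p[hi],0),'lo',lo.sum(),cv2.minAreaRect(p[lo,:2].astype(np.float32)))
# cylinder fit on tube points
S=np.load('side_stand.npy')|np.load('side_upper_tube.npy'); p=cloud('side',np.load('side_d.npy'),np.load('side_upper_tube.npy'))
K=cloud('side',np.load('side_d.npy'),np.load('side_knob_grip.npy')); print('knob med',np.median(K[K[:,2]>.23],0))
pa=cloud('side',np.load('side_d.npy'),S)
def axis(yaw): h=np.array([np.cos(yaw),np.sin(yaw),0]); return np.sin(np.radians(35))*h+np.array([0,0,np.cos(np.radians(35))])
def res(x,p):
    a=axis(x[2]); q=p-np.array([x[0],x[1],.13]); return np.linalg.norm(q-np.outer(q@a,a),axis=1)-.038
for nm,pp in(('upper',p),):
    f=least_squares(res,[.59,-.01,np.radians(115)],args=(pp,),loss='soft_l1',f_scale=.002)
    print(nm,f.x,np.degrees(f.x[2]),np.median(abs(f.fun)))
im=np.load('side_im.npy')[110:270,190:330]; t=np.load('top_im.npy')[150:240,215:375]
gg=np.load('side_im.npy')[285:355,265:375]
save('b.png',np.vstack([cv2.resize(im,(440,500),interpolation=2),cv2.resize(gg,(440,280))[:90*0+280]])[:780].transpose(0,1,2)) if 0 else save('b.png',np.hstack([cv2.resize(im,(440,503),interpolation=2),cv2.resize(gg,(350,223)) .__class__(0) if 0 else np.vstack([cv2.resize(gg,(350,223)),cv2.resize(t,(350,197)),np.zeros((83,350,3),np.uint8)])]))
E
python3 m.py
```

```text
top plate ((0.5815287828445435, 0.02798725664615631), (0.150200754404068, 0.19986984133720398), 28.72586441040039) [[0.46799999475479126, 0.07999999821186066], [0.5640000104904175, -0.09600000083446503], [0.6949999928474426, -0.024000000208616257], [0.5989999771118164, 0.15199999511241913]]
gauge ((0.52960205078125, -0.288256973028183), (0.028288530185818672, 0.15784688293933868), 12.996842384338379)
handle 113 ((0.5363911986351013, -0.31266236305236816), (0.017950979992747307, 0.09389772266149521), 12.815921783447266) [ 0.53874091 -0.32252773  0.01826169] lo 157 ((0.52960205078125, -0.288256973028183), (0.028288530185818672, 0.15784688293933868), 12.996842384338379)
side plate ((0.5804337859153748, 0.022673577070236206), (0.15082822740077972, 0.20070421695709229), 29.101213455200195) [[0.4659999907016754, 0.07400000095367432], [0.5630000233650208, -0.10199999809265137], [0.6949999928474426, -0.02800000086426735], [0.5979999899864197, 0.1469999998807907]]
gauge ((0.5328422784805298, -0.2877754271030426), (0.0335744209587574, 0.16054493188858032), 14.691595077514648)
handle 243 ((0.5376675724983215, -0.32360848784446716), (0.020631229504942894, 0.08527696132659912), 13.9378662109375) [ 0.53807319 -0.32938313  0.01819845] lo 327 ((0.5328422784805298, -0.2877754271030426), (0.0335744209587574, 0.16054493188858032), 14.691595077514648)
knob med [0.55213534 0.06918983 0.24936289]
upper [0.58947363 0.00749107 1.95247928] 111.86882228633631 0.002278288357426144
```

View pics/b.png

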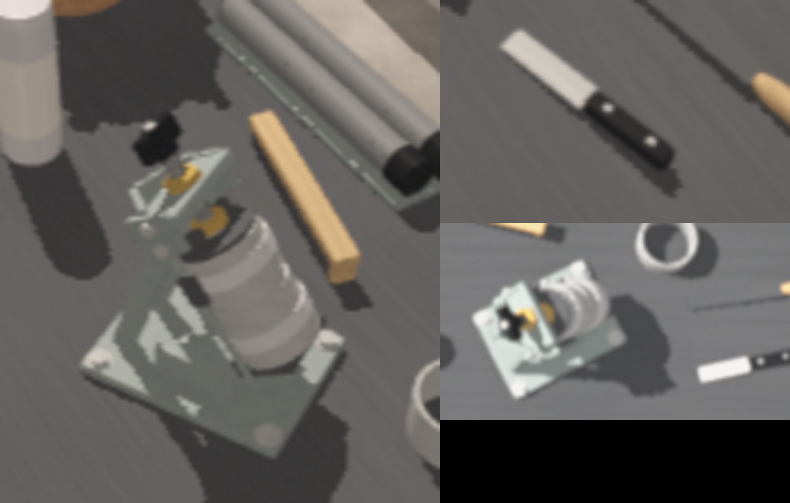

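```bash
cat >> h.py <<'E'
def tgt_R(yaw,A,flip=1):  # gauge-type grasp: tool y = cosA*(-zg)+sinA*xg with gauge flat, tool x along flip*gauge y
    return None
def frame(toolx,tooly):
    toolx=np.array(toolx,float);tooly=np.array(tooly,float);toolx/=np.linalg.norm(toolx);tooly/=np.linalg.norm(tooly)
    return np.c_[toolx,tooly,np.cross(toolx,tooly)]
def cur():
    o=bot.get_obs(); return np.array(o['ee_pos']),R.from_euler('xyz',o['tcp_rot'],degrees=True).as_matrix(),o
def delta(p,Rm):
    c,Rc,o=cur(); rv=np.degrees(R.from_matrix(Rm@Rc.T).as_rotvec())
    print('shift',np.round((p-c)/.025,2),'turn',np.round(rv/5,2),'rows',np.linalg.norm(p-c)/.05,np.linalg.norm(rv)/8.59,'q',np.round(o['q'],0))
E
python3 - <<'E'
from h import *
p,Rm,o=cur(); print(o['tcp_rot'],Rm.round(2),o['wrist_force'],o['opening'])
M=bot.camera_model('wrist'); print({k:np.round(v,3) for k,v in M.items()})
A=np.radians(20);d=np.array([np.cos(np.radians(103.5)),np.sin(np.radians(103.5)),0]);z=np.array([0,0,1.])
gy=np.cross(z,d)
for s in(1,-1): delta(np.array([.6,-.24,.27]),frame(s*gy,-np.cos(A)*z+np.sin(A)*d))
E
```

```text
[-8.99982686e+01  3.63424064e-04  7.37412663e+01] [[ 0.28 -0.   -0.96]
 [ 0.96  0.    0.28]
 [-0.   -1.    0.  ]] [ 0.46164847 -0.18744844  0.46594212] 0.08529212497078752
{'fx': np.float64(297.319), 'fy': np.float64(297.319), 'cx': np.float64(251.449), 'cy': np.float64(191.899), 'tool_from_camera': array([[ 1.   , -0.001, -0.   , -0.002],
       [ 0.   , -0.28 ,  0.96 , -0.143],
       [-0.001, -0.96 , -0.28 ,  0.071],
       [ 0.   ,  0.   ,  0.   ,  1.   ]])}
shift [ 17.84 -30.72   1.55] turn [ 3.33 -3.49 23.67] rows 17.779118450877593 14.058954352583031 q [74.  5. 10. 95.  0. 90.]
shift [ 17.84 -30.72   1.55] turn [  3.03   2.89 -11.92] rows 17.779118450877593 7.35471941453936 q [74.  5. 10. 95.  0. 90.]
```

```bash
python3 -m jog '[[0,0.9,-1.8,0.3,0,0,1.7],[0,1.8,-3.6,0.6,0,0,3.4],[0,2.7,-5.4,0.9,0,0,5.1],[0,3.6,-7.2,1.2,0,0,6.8],[0,4.5,-9,1.5,0,0,8]]'
python3 - <<'E'
from h import *
A=np.radians(20);d=np.array([np.cos(np.radians(103.5)),np.sin(np.radians(103.5)),0]);z=np.array([0,0,1.])
gy=np.cross(z,d)
for s in(1,-1): delta(np.array([.6,-.24,.27]),frame(s*gy,-np.cos(A)*z+np.sin(A)*d))
E
```

```text
time: 1.4
ee_pos: [0.26, 0.3155, 0.2668]
tcp_rot: [-90.0, -0.0, 113.7]
wrist_force: [0.2, 0.9, 0.3]
opening: 0.0853
shift [ 13.6  -22.22   0.13] turn [ 3.88 -1.93 15.79] rows 13.026651346225982 9.531271422393685 q [ 51. -13.  -3. 100.  -0.  27.]
shift [ 13.6  -22.22   0.13] turn [  2.03   4.09 -19.81] rows 13.026651346225982 11.830934505332841 q [ 51. -13.  -3. 100.  -0.  27.]
```

```bash
python3 -m jog '[[0,0.6,-1.8,0,0,0,1.6],[0,1.2,-3.6,0,0,0,3.2],[0,1.8,-5.4,0,0,0,4.8],[0,2.4,-7.2,0,0,0,6.4],[0,3,-9,0,0,0,8]]' >/dev/null;  python3 -m jog '[[0,0.8,-1.8,0,0,0,1.5],[0,1.6,-3.6,0,0,0,3],[0,2.4,-5.4,0,0,0,4.5],[0,3.4,-6.8,0,0,0,6],[0,4.6,-8,0,0,0,7]]'
python3 - <<'E'
from h import *
A=np.radians(20);d=np.array([np.cos(np.radians(103.5)),np.sin(np.radians(103.5)),0]);z=np.array([0,0,1.])
gy=np.cross(z,d)
for s in(1,): delta(np.array([.6,-.24,.27]),frame(s*gy,-np.cos(A)*z+np.sin(A)*d))
E
```

```text
time: 2.4
ee_pos: [0.423, -0.0527, 0.2674]
tcp_rot: [-90.0, 0.1, -177.9]
wrist_force: [0.8, 1.2, 0.5]
opening: 0.0853
shift [ 7.08 -7.49  0.11] turn [3.97 0.56 2.27] rows 5.1545646894770485 2.6808471415433606 q [ -7. -11.  -1. 100.   0. -99.]
```

```bash
python3 -m jog '[[0,0.7,-1.8,0,0.8,0,0.5],[0,1.8,-3.4,0,1.6,0.2,1],[0,3.2,-4.8,0,2.4,0.4,1.5],[0,4.8,-6,0,3.2,0.5,2],[0,6.3,-7.2,0,4,0.6,2.3]]' >/dev/null;  python3 -m jog '[[0,0.8,-0.3,0.1,0,0,0],[0,0.8,-0.3,0.1,0,0,0]]'
cat > w.py <<'E'
from h import *
def wcloud(p,Rm,d,m):
    M=bot.camera_model('wrist'); v,u=np.nonzero(m&(d>0)); z=d[v,u]
    x=(u-M['cx'])/M['fx'];y=(v-M['cy'])/M['fy'];r=np.hypot(x,y)+1e-9
    q=np.c_[x/r*np.tan(r)*z,y/r*np.tan(r)*z,z]; T=np.array(M['tool_from_camera'])
    return (q@T[:3,:3].T+T[:3,3])@Rm.T+p,v,u
def wpix(p,Rm,X):
    M=bot.camera_model('wrist');T=np.array(M['tool_from_camera']); q=((np.atleast_2d(X)-p)@Rm-T[:3,3])@T[:3,:3]
    r=np.hypot(q[:,0],q[:,1]);th=np.arctan2(r,q[:,2]); return np.c_[M['cx']+M['fx']*th*q[:,0]/r,M['cy']+M['fy']*th*q[:,1]/r]
def shot(n):
    p,Rm,o=cur(); im,d=bot.camera('wrist'); np.savez('s_'+n,p=p,R=Rm,im=im,d=d); return p,Rm,im,d
E
python3 - <<'E'
from w import *
p,Rm,im,d=shot('1'); print(p,np.round(cur()[2]['q']))
for l in('gauge','gauge_handle','upper_tube','knob_grip','stand'):
    for r in bot.regions_of('wrist',l)[:2]:
        P,_,_=wcloud(p,Rm,d,r['pixels']); print(l,round(r['conf'],2),np.round(r['point']),len(P),*(np.round(np.percentile(P,q,axis=0),3) for q in(2,50,98)))
save('c.png',cv2.resize(im,(768,576)))
E
```

```text
time: 3.1
ee_pos: [0.5841, -0.2247, 0.2676]
tcp_rot: [-108.8, -0.7, -167.2]
wrist_force: [-0.8, 0.7, 0.2]
opening: 0.0849
[ 0.58406366 -0.2247373   0.26761088] [ -27.   31.   46.  117.   14. -132.]
gauge 0.7 [ 59. 305.] 1855 [ 0.506 -0.363  0.003] [ 0.53  -0.294  0.011] [ 0.551 -0.221  0.022]
gauge_handle 0.6 [ 62. 305.] 1930 [ 0.506 -0.362  0.001] [ 0.53  -0.291  0.01 ] [ 0.551 -0.22   0.022]
upper_tube 0.94 [300. 214.] 2382 [ 0.541 -0.029  0.132] [ 0.586 -0.012  0.159] [0.625 0.025 0.183]
stand 0.79 [246. 215.] 10936 [ 0.497 -0.085  0.008] [ 0.587 -0.026  0.085] [0.67  0.068 0.179]
```

View pics/c.png

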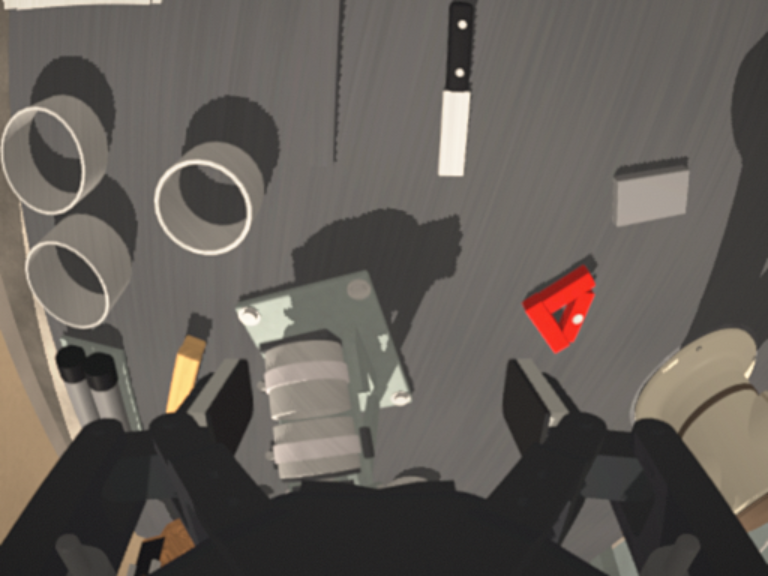

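```bash
cat > fit.py <<'E'
from w import *
from scipy.optimize import least_squares
s=np.load('s_1.npz'); p,Rm,im,d=s['p'],s['R'],s['im'],s['d']
m=np.zeros(d.shape,bool); m[222:320,172:246]=1
P,v,u=wcloud(p,Rm,d,m); g=im[v,u].mean(1)
def axis(yaw): return np.array([np.sin(np.radians(35))*np.cos(yaw),np.sin(np.radians(35))*np.sin(yaw),np.cos(np.radians(35))])
S0=np.array([.596,-.01,.119])
def rad(x,P):
    a=axis(np.radians(x[2])); q=P-np.array([x[0],x[1],S0[2]]); return np.linalg.norm(q-np.outer(q@a,a),axis=1),q@a
r,t=rad([.596,-.01,119],P); k=(abs(r-.038)<.012)&(t<.05)&(t>-.06)&(P[:,2]>.03)
for fix in(0,1):
    x=[.596,-.01,119.]
    f=least_squares(lambda y:rad([y[0],y[1],119. if fix else y[2]],P[k])[0]-.038,x,loss='soft_l1',f_scale=.001,x_scale=[.01,.01,5])
    print(f.x,k.sum(),np.median(abs(f.fun)))
x=f.x;x[2]=119
r,t=rad(x,P)
y=np.array([np.cos(np.radians(119))*.819,np.sin(np.radians(119))*.819,-.574]);xs=np.array([np.cos(np.radians(29)),np.sin(np.radians(29)),0])
q=P-np.array([x[0],x[1],S0[2]]); c=abs(q@xs)<.012
c&=(q@y<0)
for b in np.arange(-.05,.07,.002):
    j=c&(t>=b)&(t<b+.002)
    if j.any(): print('%.3f n%d r %.4f..%.4f g %.0f %.0f'%(b,j.sum(),r[j].min(),np.median(r[j]),g[j].min(),np.median(g[j])))
# gauge
m=np.zeros(d.shape,bool); m[0:122,285:325]=1
G,v,u=wcloud(p,Rm,d,m); k=(G[:,2]>.004); col=im[v,u].mean(1)
print('gauge all',cv2.minAreaRect(G[k][:,:2].astype(np.float32)))
for n,kk in(('handle',k&(col<70)),('blade',k&(col>140)&(v>58))): print(n,kk.sum(),cv2.minAreaRect(G[kk][:,:2].astype(np.float32)),np.median(G[kk],0))
save('d.png',cv2.resize(im[210:330,160:260],None,fx=5,fy=5,interpolation=2))
E
python3 fit.py
```

```text
[ 5.93240366e-01 -1.85062294e-03  1.19670293e+02] 4910 0.0011222443127031669
[ 5.93300613e-01 -1.81667012e-03  1.19000000e+02] 4910 0.0011377849292462001
-0.050 n25 r 0.0358..0.0376 g 130 136
-0.048 n16 r 0.0368..0.0384 g 139 143
-0.046 n25 r 0.0386..0.0397 g 148 161
-0.044 n23 r 0.0382..0.0396 g 161 165
-0.042 n25 r 0.0383..0.0397 g 161 165
-0.040 n25 r 0.0383..0.0395 g 162 165
-0.038 n25 r 0.0375..0.0398 g 161 164
-0.036 n28 r 0.0377..0.0392 g 161 163
-0.034 n24 r 0.0383..0.0398 g 160 163
-0.032 n25 r 0.0368..0.0393 g 164 174
-0.030 n28 r 0.0355..0.0376 g 135 165
-0.028 n26 r 0.0357..0.0374 g 132 136
-0.026 n23 r 0.0365..0.0374 g 133 138
-0.024 n29 r 0.0363..0.0373 g 132 138
-0.022 n24 r 0.0353..0.0377 g 134 140
-0.020 n25 r 0.0358..0.0376 g 134 138
-0.018 n25 r 0.0360..0.0375 g 135 138
-0.016 n24 r 0.0364..0.0374 g 134 138
-0.014 n27 r 0.0363..0.0377 g 135 139
-0.012 n27 r 0.0363..0.0374 g 134 138
-0.010 n23 r 0.0360..0.0372 g 134 139
-0.008 n27 r 0.0364..0.0374 g 134 138
-0.006 n25 r 0.0331..0.0367 g 134 140
-0.004 n3 r 0.0347..0.0367 g 136 137
0.002 n1 r 0.0379..0.0379 g 118 118
[... 762 characters left out ...]
.0371 g 134 139
0.046 n28 r 0.0355..0.0372 g 134 138
0.048 n27 r 0.0360..0.0374 g 133 139
0.050 n26 r 0.0354..0.0371 g 133 148
0.052 n25 r 0.0347..0.0359 g 68 105
0.054 n24 r 0.0347..0.0363 g 54 62
0.056 n6 r 0.0097..0.0358 g 62 71
0.058 n8 r 0.0098..0.0116 g 89 103
gauge all ((0.5284523367881775, -0.29136648774147034), (0.02308453433215618, 0.1531449556350708), 13.077261924743652)
handle 837 ((0.5375016331672668, -0.32975316047668457), (0.018766948953270912, 0.07428257167339325), 12.939010620117188) [ 0.53876635 -0.33064346  0.01854501]
blade 932 ((0.5199490785598755, -0.25476008653640747), (0.02308453433215618, 0.07798296213150024), 13.077261924743652) [ 0.52049049 -0.25747003  0.00745765]
```

View pics/d.png

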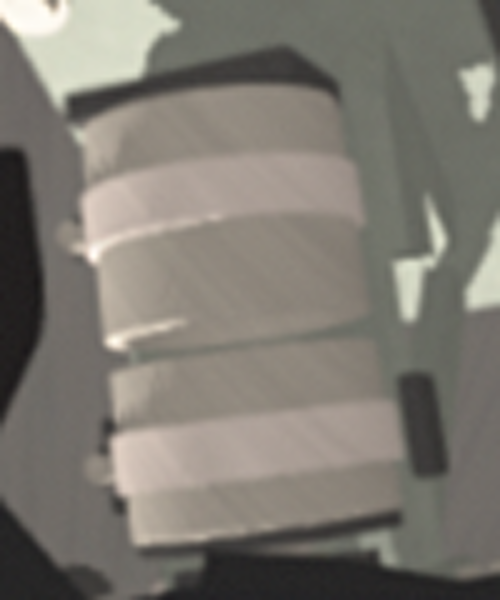

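```bash
cat > g.py <<'E'
from w import *
A=np.radians(20);yw=np.radians(103.1);d=np.array([np.cos(yw),np.sin(yw),0]);z=np.array([0,0,1.])
gy=np.cross(z,d); t=-np.cos(A)*z+np.sin(A)*d; T=np.array([.5394,-.3377,.006])
F=frame(gy,t)
delta(T-.08*t,F); delta(T,F)
E
python3 g.py
```

```text
shift [-1.44 -5.68 -7.66] turn [ 0.3  -0.02  0.04] rows 4.8207867817594625 0.17840179968573652 q [ -27.   31.   45.  117.   14. -132.]
shift [ -1.68  -4.61 -10.67] turn [ 0.3  -0.02  0.04] rows 5.8708164279887916 0.17840179968573652 q [ -27.   31.   45.  117.   14. -132.]
```

```bash
python3 -m jog '[[0.4,-0.3,-1.2,-1.4,0.3,0,0],[0.4,-0.6,-2.4,-3,0.3,0,0],[0.4,-1,-3.6,-4.5,0.3,0,0],[0.4,-1.3,-4.8,-6,0.3,0,0],[0.4,-1.44,-5.68,-7.6,0.3,0,0]]' >/dev/null;  python3 -m jog '[[0.4,0,0,0,0,0,0],[0.4,0,0,0,0,0,0]]'; python3 g.py;  python3 - <<'E'
from w import *
p,Rm,im,d=shot('2'); 
m=np.zeros(d.shape,bool); m[:,200:340]=1
G,v,u=wcloud(p,Rm,d,m); col=im[v,u].mean(1); k=(G[:,2]>.004)&(G[:,2]<.025)&(abs(G[:,0]-.53)<.05)&(abs(G[:,1]+.29)<.1)
for n,kk in(('handle',k&(col<70)),('blade',k&(col>140))): print(n,kk.sum(),cv2.minAreaRect(G[kk][:,:2].astype(np.float32)),np.median(G[kk],0))
save('e.png',im)
E
```

```text
time: 4.1
ee_pos: [0.5456, -0.3645, 0.082]
tcp_rot: [-110.1, -0.2, -167.2]
wrist_force: [0.1, 0.3, 1.4]
opening: 0.0513
shift [ 0.    0.01 -0.03] turn [-0.01 -0.04  0.05] rows 0.015751221657785246 0.04172601800348954 q [ -39.   37.   32.  101.   12. -144.]
shift [-0.25  1.07 -3.04] turn [-0.01 -0.04  0.05] rows 1.6154923767520735 0.04172601800348954 q [ -39.   37.   32.  101.   12. -144.]
handle 1621 ((0.5376779437065125, -0.33134618401527405), (0.018014810979366302, 0.07337906956672668), 12.994518280029297) [ 0.53958915 -0.3413551   0.01879695]
blade 1065 ((0.5264940857887268, -0.2832074463367462), (0.022568000480532646, 0.1389104574918747), 13.29741096496582) [ 0.5210319  -0.26122099  0.00789299]
```

View pics/e.png

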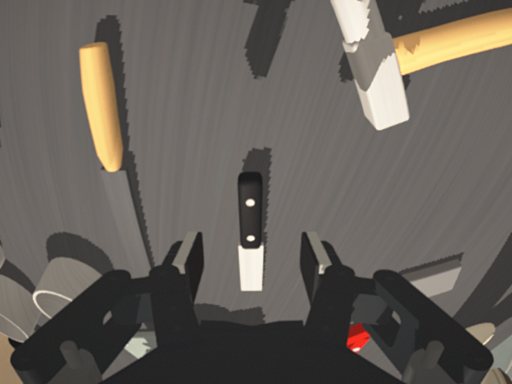

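```bash
python3 -m jog '[[0.4,-0.1,0.4,-1.2,0,0,0],[0.4,-0.2,0.8,-2.2,0,0,0],[0.4,-0.25,1.05,-2.9,0,0,0],[0.4,-0.25,1.05,-3.04,0,0,0],[0.8,-0.25,1.05,-3.04,0,0,0]]' 60 >/dev/null;  python3 -m jog '[[1,0,0,0,0,0,0],[1,0,0,0,0,0,0],[1,0,0,0,0,0,0],[1,0,0,0,0,0,0],[1,0,0,0,0,0,0]]'; python3 -m jog '[[1,0,0,0.6,0,0,0],[1,0,0,1.2,0,0,0],[1,0,0,2.4,0,0,0],[1,0,0,4,0,0,0],[1,0,0,4,0,0,0]]'
python3 - <<'E'
from w import *
p,Rm,im,d=shot('3'); 
for r in bot.regions_of('wrist','gauge')[:2]: print(r['conf'],r['point'],r['pixels'].sum())
save('f.png',im)
E
```

```text
time: 5.15
ee_pos: [0.5409, -0.3396, 0.0069]
tcp_rot: [-110.0, -0.0, -167.2]
wrist_force: [2.1, -1.5, 6.5]
opening: 0.0164
time: 5.65
ee_pos: [0.5414, -0.34, 0.1125]
tcp_rot: [-109.7, 0.1, -167.1]
wrist_force: [0.7, 0.6, -1.0]
opening: 0.0158
0.57 [262.4, 248.6] 3850
0.26 [309.8, 143.3] 113
```

View pics/f.png

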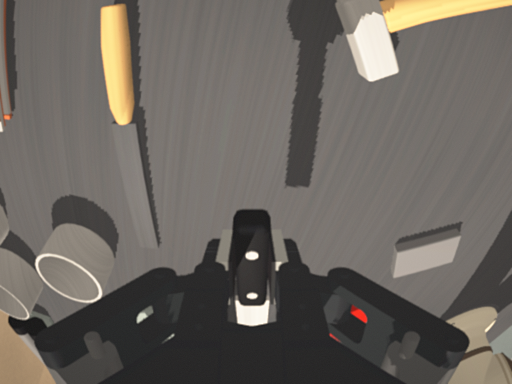

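```bash
cat > ing.py <<'E'
from w import *
def ingrip(n,roi=(205,330,228,280)):
    s=np.load(f's_{n}.npz'); p,Rm,im,d=s['p'],s['R'],s['im'],s['d']
    m=np.zeros(d.shape,bool); m[roi[0]:roi[1],roi[2]:roi[3]]=1
    P,v,u=wcloud(np.zeros(3),np.eye(3),d,m); col=im[v,u].mean(1); k=(abs(P[:,0])<.015)&(P[:,1]>-.05)&(P[:,1]<.1)&(abs(P[:,2])<.09)
    return P[k],col[k],v[k],u[k]
if __name__=='__main__':
    import sys
    P,c,v,u=ingrip(sys.argv[1])
    for a in range(205,330,5):
        j=(v>=a)&(v<a+5)
        if j.any(): print(a,j.sum(),np.round(np.median(P[j],0)*1e3,1),np.round(np.ptp(P[j,0])*1e3,1),int(np.median(c[j])))
E
python3 ing.py 3
```

```text
205 26 [ 1.1 -9.4 25. ] 12.0 71
210 162 [  1.1 -12.   24.5] 15.7 31
215 186 [  1.1 -15.   23.1] 17.8 31
220 190 [  1.1 -17.9  21.7] 17.6 31
225 205 [  1.4 -19.8  20. ] 25.5 38
230 257 [  1.8 -20.2  17.5] 25.6 43
235 260 [  2.1 -19.7  14.5] 24.7 44
240 260 [  2.1 -18.9  12.5] 23.8 45
245 260 [  2.1 -17.8   9.5] 23.0 47
250 259 [  1.9 -16.6   6.1] 22.2 47
255 256 [  2.1 -14.6   2.4] 21.5 48
260 260 [  2.1 -12.7  -1.5] 20.8 50
265 260 [  2.2 -11.3  -5.3] 20.8 53
270 260 [ 2.2 -9.1 -9.5] 20.1 51
275 247 [  1.9  -7.  -14.1] 19.8 52
280 241 [  1.4  -5.  -18.7] 19.7 53
285 230 [  1.7  -2.7 -23.7] 19.8 52
290 226 [  2.   -0.4 -28.7] 20.2 52
295 238 [  2.3   2.2 -34.6] 21.1 60
300 239 [  2.    5.4 -41. ] 21.3 58
305 175 [  2.1  18.6 -55.9] 21.7 244
310 167 [  2.1  21.8 -63. ] 21.3 245
315 153 [  1.4  25.5 -71.1] 22.0 244
320 126 [  1.4  29.1 -78.9] 21.0 245
325 6 [  1.1  31.2 -84.1] 3.8 193
```

Run:
```python
from w import *
from ing import ingrip
s=np.load('s_2.npz'); p,Rm,im,d=s['p'],s['R'],s['im'],s['d']
m=np.zeros(d.shape,bool); m[170:292,235:268]=1
G,v,u=wcloud(p,Rm,d,m); col=im[v,u].mean(1); yw=np.radians(103.1);dd=np.array([np.cos(yw),np.sin(yw),0])
for n,k in(('handle',(col<70)&(abs(G[:,2]-.0185)<.003)),('blade',(col>140)&(v>252)&(G[:,2]>.004))):
    a=(G[k]@dd); c=np.polyfit(a,G[k,2],1); print(n,k.sum(),'slope deg',np.degrees(np.arctan(c[0])),np.median(G[k,2]))
P,c,v,u=ingrip('3')
for n,k in(('handle',(v>236)&(v<302)&(c<70)&(abs(P[:,0]-.0015)<.007)),('blade',(c>200)&(v>302)&(v<325))):
    f=np.polyfit(P[k,2],P[k,1],1); e=P[k,1]-np.polyval(f,P[k,2]); f=np.polyfit(P[k,2][abs(e)<.002],P[k,1][abs(e)<.002],1); print(n,np.degrees(np.arctan(f[0])),f[1]*1e3, np.percentile(P[k,0],[2,98]))
# side camera
im,d=bot.camera('side'); np.savez('side3',im=im,d=d)
for r in bot.regions_of('side','gauge')[:3]:
    Q=cloud('side',d,r['pixels']); print(r['conf'],r['point'],len(Q),np.percentile(Q,[3,50,97],axis=0).round(3).tolist())
v,u=np.nonzero(d>0); Q=cloud('side',d,d>0); col=im[v,u].min(1); k=(abs(Q[:,0]-.51)<.06)&(abs(Q[:,1]+.24)<.1)&(Q[:,2]>.06)&(Q[:,2]<.14)&(col>150)
a=(Q[k]-p)@dd; e=Q[k,2]; f=np.polyfit(a,e,1); print('side blade',k.sum(),np.degrees(np.arctan(f[0])),np.ptp(a),Q[k].mean(0))
save('s3.png',cv2.resize(im[230:350,240:400],None,fx=4,fy=4))
```

```text
handle 1376 slope deg -2.630909839584598 0.018949147959172123
blade 849 slope deg -4.255634461679448 0.007129503130934425
handle -24.527518753153686 -13.37557673137069 [-0.005205    0.00821697]
blade -24.557016346230686 -7.035544626576831 [-0.00905303  0.011945  ]
0.62 [291.7, 311.2] 408 [[0.507, -0.328, 0.102], [0.526, -0.274, 0.108], [0.541, -0.219, 0.12]]
side blade 229 -4.665040402141427 0.09400906316054589 [ 0.52177358 -0.25263952  0.10644046]
```

View pics/s3.png

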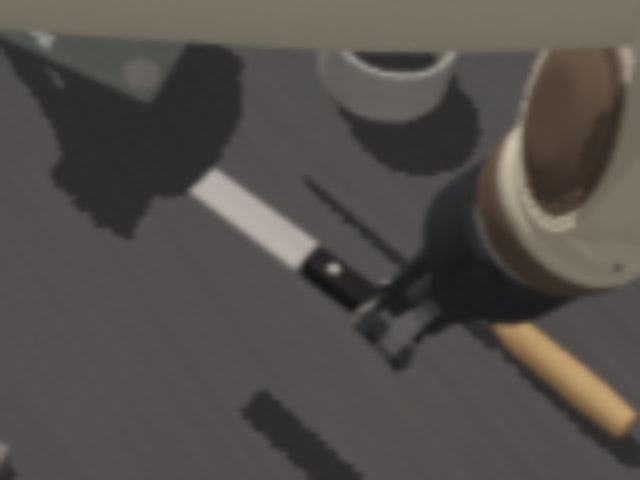

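```bash
cat > ins.py <<'E'
from w import *
a=np.radians(24.5); B=np.array([.0014,.0325,-.0817])
Gt=np.c_[[1,0,0],[0,0,0],[0,0,0]].astype(float)
gxt=np.array([0,np.sin(a),-np.cos(a)]);gzt=np.array([0,-np.cos(a),-np.sin(a)]);GT=np.c_[gxt,np.cross(gzt,gxt),gzt]
yw=np.radians(119);h=np.array([np.cos(yw),np.sin(yw),0]);c,s_=np.cos(np.radians(35)),np.sin(np.radians(35))
Y=c*h-s_*np.array([0,0,1.]);Z=s_*h+c*np.array([0,0,1.]);X=np.cross(Y,Z)
GW=np.c_[Y,np.cross(Z,Y),Z]
S=np.array([.5944,-.0038,.1157])
RT=GW@GT.T
def tcp(dy,dz,dx=0): return S+dy*Y+dz*Z+dx*X-RT@B
def where():
    p,Rm,o=cur(); b=p+Rm@B-S; print('blade rel seat x,y,z mm',np.round([b@X*1e3,b@Y*1e3,b@Z*1e3],1),'wf',np.round(o['wrist_force'],1),'t',o['time'],'ang',np.round(np.degrees(R.from_matrix(RT@Rm.T).as_rotvec()),1))
if __name__=='__main__':
    print('unit Y',np.round(Y/.025*.01,3),'per 10mm; Z',np.round(Z/.025*.01,3),'X',np.round(X/.025*.01,3)); where()
    for dy in(-.16,-.085,0): print(np.round(tcp(dy,.0039),3)); delta(tcp(dy,.0039),RT)
E
python3 ins.py
```

```text
unit Y [-0.159  0.287 -0.229] per 10mm; Z [-0.111  0.201  0.328] X [0.35  0.194 0.   ]
blade rel seat x,y,z mm [-187.1 -141.1 -115.2] wf [-0.3 -0.6 -0.4] t 5.85 ang [-28.6 -11.2  15.8]
[ 0.694 -0.181  0.258]
shift [6.18 6.32 6.11] turn [-5.72 -2.23  3.16] rows 5.3713980672907065 4.0212989489758595 q [ -38.   33.   29.  102.   12. -142.]
[ 0.664 -0.127  0.214]
shift [4.99 8.46 4.39] turn [-5.72 -2.23  3.16] rows 5.380463434365349 4.0212989489758595 q [ -38.   33.   29.  102.   12. -142.]
[ 0.631 -0.066  0.166]
shift [ 3.64 10.9   2.44] turn [-5.72 -2.23  3.16] rows 5.873657487683794 4.0212989489758595 q [ -38.   33.   29.  102.   12. -142.]
```

```bash
python3 -m jog '[[1,0.4,0.4,1.8,-1.2,-0.4,0.6],[1,1.2,1.4,3.2,-2.4,-0.9,1.3],[1,2.4,2.8,4.4,-3.6,-1.4,1.9],[1,3.8,4.2,5.2,-4.8,-1.9,2.6],[1,5,5.8,5.6,-5.72,-2.23,3.16]]' >/dev/null; python3 -m jog '[[1,0.3,0.3,0,0,0,0],[1,0.3,0.3,0,0,0,0],[1,0.3,0.3,0,0,0,0]]' ; python3 ins.py
```

```text
time: 6.65
ee_pos: [0.6663, -0.1938, 0.2414]
tcp_rot: [-79.6, -0.1, -151.0]
wrist_force: [-0.6, -0.3, -0.7]
opening: 0.0164
unit Y [-0.159  0.287 -0.229] per 10mm; Z [-0.111  0.201  0.328] X [0.35  0.194 0.   ]
blade rel seat x,y,z mm [ -30.7 -149.    -7.9] wf [-0.6 -0.3 -0.7] t 6.65 ang [-0.1 -0.2  0. ]
[ 0.694 -0.181  0.258]
shift [1.11 0.52 0.64] turn [-0.01 -0.03  0.01] rows 0.6934334173227014 0.019730270365766498 q [ -13.   18.   26.   91.   -8. -132.]
[ 0.664 -0.127  0.214]
shift [-0.08  2.67 -1.08] turn [-0.01 -0.03  0.01] rows 1.4382338575945335 0.019730270365766498 q [ -13.   18.   26.   91.   -8. -132.]
[ 0.631 -0.066  0.166]
shift [-1.43  5.1  -3.03] turn [-0.01 -0.03  0.01] rows 3.0508805697129793 0.019730270365766498 q [ -13.   18.   26.   91.   -8. -132.]
```

```bash
python3 -m jog '[[1,0.6,0.5,0.4,0,0,0],[1,0.4,1.6,-0.3,0,0,0],[1,-0.08,2.67,-1.08,0,0,0],[1,-0.08,2.67,-1.08,0,0,0]]' ; python3 ins.py;  python3 - <<'E'
from w import *
p,Rm,im,d=shot('4'); im2,d2=bot.camera('side'); np.savez('side4',im=im2,d=d2)
save('g.png',np.hstack([cv2.resize(im[150:384,130:400],(540,468)),cv2.resize(im2[130:270,210:290],(256,448)).copy() if 0 else cv2.resize(im2[140:257,220:285],(260,468))]))
E
```

```text
time: 7.05
ee_pos: [0.662, -0.1261, 0.2112]
tcp_rot: [-79.8, -0.4, -151.0]
wrist_force: [-0.2, -1.1, -1.1]
opening: 0.0159
unit Y [-0.159  0.287 -0.229] per 10mm; Z [-0.111  0.201  0.328] X [0.35  0.194 0.   ]
blade rel seat x,y,z mm [ -1.8 -81.4   2.9] wf [-0.2 -1.1 -1.1] t 7.05 ang [-0.1 -0.5  0. ]
[ 0.694 -0.181  0.258]
shift [ 1.29 -2.19  1.85] turn [-0.02 -0.09  0.01] rows 1.57343712767578 0.05560174352359494 q [  -7.   16.   20.   88.   -8. -127.]
[ 0.664 -0.127  0.214]
shift [ 0.1  -0.04  0.13] turn [-0.02 -0.09  0.01] rows 0.08495428700002099 0.05560174352359494 q [  -7.   16.   20.   88.   -8. -127.]
[ 0.631 -0.066  0.166]
shift [-1.25  2.39 -1.82] turn [-0.02 -0.09  0.01] rows 1.6277587183491193 0.05560174352359494 q [  -7.   16.   20.   88.   -8. -127.]
```

View pics/g.png

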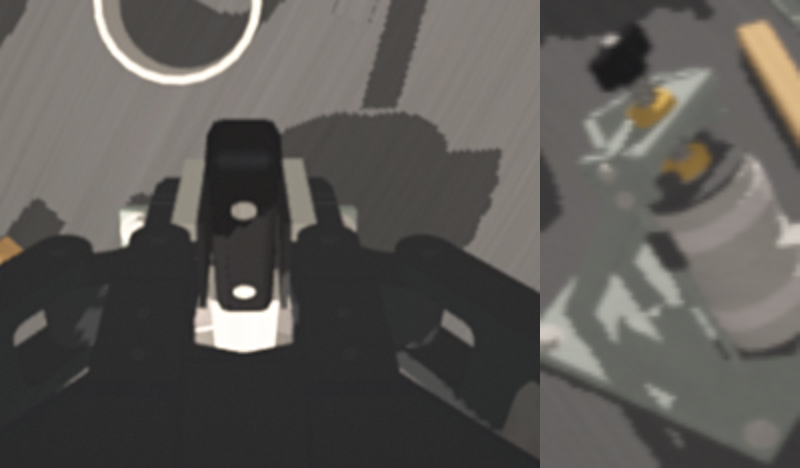

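Run:
```python
from ins import *
from ing import ingrip
where()
P,c,v,u=ingrip('4')
k=(v>236)&(v<300)&(c<75)&(abs(P[:,0]-.0015)<.007); f=np.polyfit(P[k,2],P[k,1],1); print('grip ang',np.degrees(np.arctan(f[0])),f[1]*1e3)
e=(v>=209)&(v<220); print('rear s',np.median(P[e]@gxt))
for nm in('side4',):
    s=np.load(nm+'.npz'); im,d=s['im'],s['d']; v,u=np.nonzero(d>0); Q=cloud('side',d,d>0)-S; q=np.c_[Q@X,Q@Y,Q@Z]; g=im[v,u].mean(1)
    k=(abs(q[:,0])<.014)&(q[:,1]<-.05)&(q[:,1]>-.13)&(abs(q[:,2]-.005)<.03)
    for b in np.arange(-.13,-.04,.006):
        j=k&(q[:,1]>=b)&(q[:,1]<b+.006)
        if j.any(): print('y %.3f n%d z med %.4f max %.4f g %.0f'%(b,j.sum(),np.median(q[j,2]),q[j,2].max(),np.median(g[j])))
    r=np.hypot(q[:,0]+0,q[:,1]); k=(r<.046)&(r>.03)&(q[:,1]<0)
    for b in np.arange(-.02,.03,.002):
        j=k&(q[:,2]>=b)&(q[:,2]<b+.002)
        print('z %.3f n%d r %.4f g %.0f'%(b,j.sum(),np.median(r[j]) if j.any() else 0,np.median(g[j]) if j.any() else 0),end=' | ')
# project side view prediction of gap and blade
save('h.png',cv2.resize(im[170:270,220:320],(700,700),interpolation=cv2.INTER_CUBIC))
```

```text
blade rel seat x,y,z mm [ -0.7 -85.9   4.1] wf [ 0.7  0.1 -1.1] t 7.15 ang [-0.  -0.1  0.1]
grip ang -24.503856738091145 -12.554403508283276
rear s -0.02671883804981421
y -0.130 n12 z med 0.0087 max 0.0106 g 47
y -0.124 n8 z med 0.0045 max 0.0092 g 112
y -0.118 n9 z med 0.0040 max 0.0048 g 178
y -0.112 n13 z med 0.0035 max 0.0056 g 201
y -0.106 n13 z med 0.0046 max 0.0062 g 198
y -0.100 n12 z med 0.0043 max 0.0066 g 201
y -0.094 n10 z med 0.0043 max 0.0048 g 178
y -0.088 n13 z med 0.0047 max 0.0065 g 202
y -0.082 n14 z med 0.0049 max 0.0062 g 201
y -0.076 n12 z med 0.0047 max 0.0062 g 195
y -0.070 n13 z med 0.0049 max 0.0085 g 200
y -0.064 n7 z med 0.0038 max 0.0070 g 199
y -0.058 n9 z med 0.0042 max 0.0069 g 203
y -0.052 n5 z med 0.0038 max 0.0063 g 202
z -0.020 n15 r 0.0355 g 122 | z -0.018 n16 r 0.0355 g 121 | z -0.016 n18 r 0.0353 g 122 | z -0.014 n10 r 0.0360 g 121 | z -0.012 n17 r 0.0351 g 121 | z -0.010 n16 r 0.0354 g 121 | z -0.008 n10 r 0.0366 g 121 | z -0.006 n14 r 0.0353 g 121 | z -0.004 n14 r 0.0349 g 122 | z -0.002 n21 r 0.0351 g 122 | z -0.000 n14 r 0.0358 g 121 | z 0.002 n0 r 0.0000 g 0 | z 0.004 n1 r 0.0450 g 196 | z 0.006 n2 r 0.0311 g 121 | z 0.008 n11 r 0.0344 g 122 | z 0.010 n16 r 0.0354 g 121 | z 0.012 n14 r 0.0358 g 122 | z 0.014 n21 r 0.0351 g 121 | z 0.016 n15 r 0.0351 g 121 | z 0.018 n18 r 0.0348 g 122 | z 0.020 n15 r 0.0362 g 121 | z 0.022 n15 r 0.0355 g 123 | z 0.024 n10 r 0.0370 g 125 | z 0.026 n17 r 0.0370 g 134 | z 0.028 n19 r 0.0369 g 140 |
```

View pics/h.png

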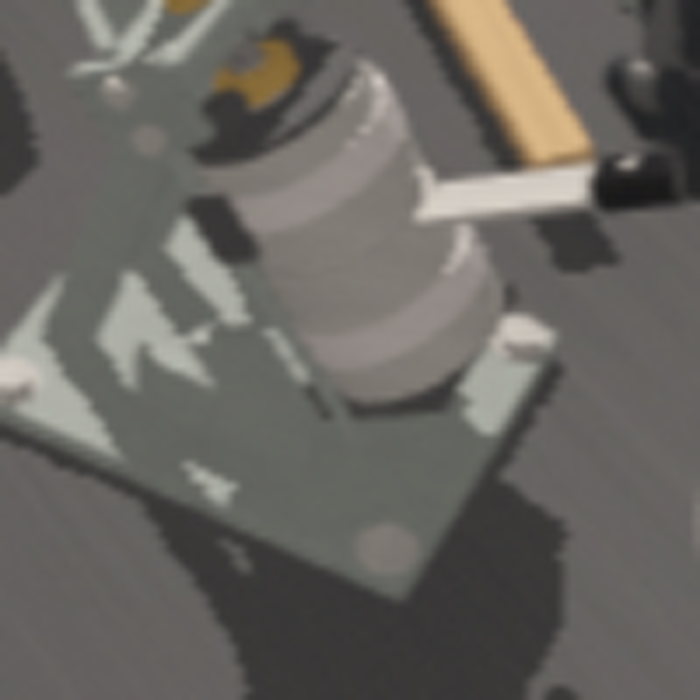

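```bash
python3 -m jog '[[1,-0.01,0.02,0.03,0,0,0],[1,-0.09,0.16,-0.08,0,0,0],[1,-0.17,0.31,-0.2,0,0,0],[1,-0.25,0.45,-0.31,0,0,0],[1,-0.25,0.45,-0.31,0,0,0]]' ; python3 -c "
from ins import *
where()"
```

```text
time: 7.65
ee_pos: [0.6584, -0.1149, 0.208]
tcp_rot: [-79.5, -0.0, -151.0]
wrist_force: [0.9, 0.5, -1.9]
opening: 0.0163
blade rel seat x,y,z mm [  0.7 -70.1   6.4] wf [ 0.9  0.5 -1.9] t 7.65 ang [-0. -0. -0.]
```

```bash
python3 -m jog '[[1,-0.12,0.21,-0.17,0,0,0],[1,-0.24,0.43,-0.34,0,0,0],[1,-0.36,0.65,-0.52,0,0,0],[1,-0.48,0.86,-0.69,0,0,0],[1,-0.48,0.86,-0.69,0,0,0]]' ; python3 -c "
from ins import *
where()
im2,d2=bot.camera('side'); np.savez('side5',im=im2,d=d2)
save('i.png',cv2.resize(im2[170:270,220:320],(500,500),interpolation=cv2.INTER_CUBIC)); where()"
```

```text
time: 8.15
ee_pos: [0.6461, -0.0929, 0.1904]
tcp_rot: [-79.5, -0.0, -150.9]
wrist_force: [0.6, 0.3, -0.5]
opening: 0.0164
blade rel seat x,y,z mm [  0.5 -39.4   6.4] wf [ 0.6  0.3 -0.5] t 8.15 ang [-0.  -0.  -0.1]
blade rel seat x,y,z mm [  0.7 -40.1   6.5] wf [ 0.8 -0.3 -1.5] t 8.2 ang [ 0. -0. -0.]
```

View pics/i.png

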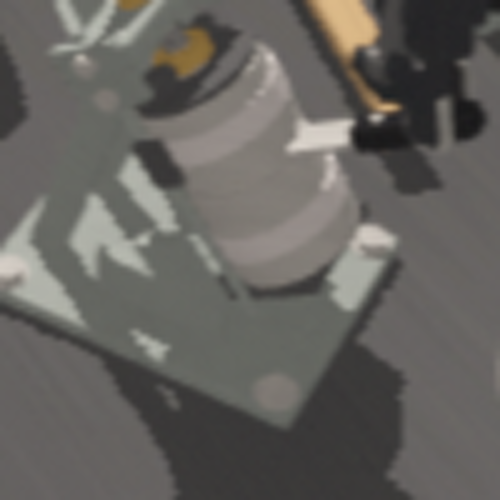

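```bash
python3 -m jog '[[1,-0.12,0.19,-0.2,0,0,0],[1,-0.24,0.41,-0.37,0,0,0],[1,-0.36,0.63,-0.55,0,0,0],[1,-0.48,0.84,-0.72,0,0,0],[1,-0.48,0.84,-0.72,0,0,0]]' ; python3 -c "
from ins import *
where()"; python3 -m jog '[[1,-0.04,0.07,-0.06,0,0,0],[1,-0.08,0.14,-0.12,0,0,0],[1,-0.08,0.14,-0.12,0,0,0]]' ; python3 -c "
from ins import *
where()"
```

```text
time: 8.7
ee_pos: [0.6341, -0.072, 0.1724]
tcp_rot: [-79.5, -0.0, -151.0]
wrist_force: [0.2, 0.1, 0.1]
opening: 0.0163
blade rel seat x,y,z mm [ 0.2 -9.3  5.5] wf [0.2 0.1 0.1] t 8.7 ang [-0. -0. -0.]
time: 9.0
ee_pos: [0.6327, -0.0692, 0.17]
tcp_rot: [-79.5, 0.0, -151.0]
wrist_force: [0.2, 0.5, -1.6]
opening: 0.0163
blade rel seat x,y,z mm [ 0.4 -5.4  5.4] wf [ 0.2  0.5 -1.6] t 9.0 ang [ 0.  0. -0.]
```

```bash
W='from ins import *
where()'; python3 -m jog '[[1,-0.032,0.057,-0.046,0,0,0],[1,-0.032,0.057,-0.046,0,0,0]]'>/dev/null ; python3 -c "$W"; python3 -m jog '[[1,-0.032,0.057,-0.046,0,0,0],[1,-0.032,0.057,-0.046,0,0,0]]'>/dev/null ; python3 -c "$W"; python3 -m jog '[[1,-0.024,0.043,-0.034,0,0,0],[1,-0.024,0.043,-0.034,0,0,0]]' >/dev/null; python3 -c "$W"
```

```text
blade rel seat x,y,z mm [ 0.4 -3.5  5.3] wf [ 0.4 -0.1 -0.5] t 9.2 ang [ 0.  0. -0.]
blade rel seat x,y,z mm [ 0.4 -1.4  5.3] wf [ 0.3  0.2 -0.8] t 9.4 ang [ 0.  0. -0.]
blade rel seat x,y,z mm [0.4 0.1 5.3] wf [ 0.3  0.7 -1.1] t 9.6 ang [ 0.  0. -0.]
```

```bash
W='from ins import *
where()'; python3 -m jog '[[1,-0.016,0.029,-0.023,0,0,0],[1,-0.016,0.029,-0.023,0,0,0]]'>/dev/null ; python3 -c "$W"; python3 -m jog '[[1,-0.016,0.029,-0.023,0,0,0],[1,-0.016,0.029,-0.023,0,0,0]]'>/dev/null ; python3 -c "$W"; python3 -m jog '[[1,0.03,-0.05,-0.082,0,0,0],[1,0.03,-0.05,-0.082,0,0,0]]' >/dev/null; python3 -c "$W"
```

```text
blade rel seat x,y,z mm [0.4 1.  5.4] wf [ 1.1 -0.7 -0.7] t 9.8 ang [ 0.  0. -0.]
blade rel seat x,y,z mm [0.4 1.8 5.4] wf [ 0.9 -1.4  0.4] t 10.0 ang [0. 0. 0.]
blade rel seat x,y,z mm [0.5 1.8 2.6] wf [ 0.9 -0.8 -0.5] t 10.2 ang [0. 0. 0.]
```

```bash
W='from ins import *
where()'; python3 -m jog '[[1,0.008,-0.014,-0.023,0,0,0],[1,0.008,-0.014,-0.023,0,0,0]]'>/dev/null ; python3 -c "$W"; python3 -m jog '[[1,0.008,-0.014,-0.023,0,0,0],[1,0.008,-0.014,-0.023,0,0,0]]'>/dev/null ; python3 -c "$W"; python3 -m jog '[[1,-0.016,0.029,-0.023,0,0,0],[1,-0.016,0.029,-0.023,0,0,0]]'>/dev/null ; python3 -c "$W
im2,d2=bot.camera('side'); save('j.png',cv2.resize(im2[150:270,220:340],(600,600),interpolation=cv2.INTER_CUBIC))"
```

```text
blade rel seat x,y,z mm [0.5 1.8 2.3] wf [-0.6 -0.1  2.2] t 10.4 ang [ 0.  0. -0.]
blade rel seat x,y,z mm [0.5 1.7 1.9] wf [-1.   1.   4.3] t 10.6 ang [-0.   0.1 -0. ]
blade rel seat x,y,z mm [0.7 1.8 1.9] wf [ 0.2 -2.3  6.7] t 10.8 ang [0.1 0.1 0. ]
```

View pics/j.png

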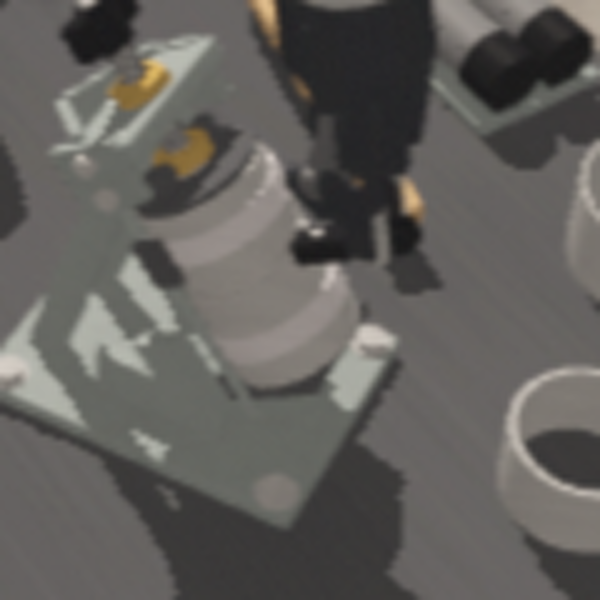

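```bash
W='from ins import *
where()'; python3 -m jog '[[0.75,0,0,0.02,0,0,0],[0.7,0,0,0.02,0,0,0],[0.6,0,0,0.02,0,0,0],[0.55,0,0,0.02,0,0,0],[0.5,0,0,0.02,0,0,0]]'; python3 -c "$W
p,Rm,o=cur(); print(Rm[:,1])"
```

```text
time: 11.35
ee_pos: [0.6304, -0.0651, 0.1623]
tcp_rot: [-79.5, -0.0, -151.0]
wrist_force: [-0.1, -0.3, -0.8]
opening: 0.0428
blade rel seat x,y,z mm [0.4 2.9 1.7] wf [-0.1 -0.3 -0.8] t 11.35 ang [ 0. -0. -0.]
[ 0.08834469 -0.15938336 -0.9832559 ]
```

```bash
python3 -m jog '[[0.5,0,0,0.6,0,0,0],[0.5,0,0,1.4,0,0,0],[0.5,0,-0.2,2.8,0,0,0],[0.5,0.1,-1,4.4,0,0,0],[0.5,0.1,-2,5.6,0,0,0]]'>/dev/null; python3 -m jog '[[0.5,0,0,0,0,0,0],[0.5,0,0,0,0,0,0]]'
python3 - <<'E'
from ins import *
p,Rm,im,d=shot('6'); print(p,cur()[2]['q'])
for r in bot.regions_of('wrist','gauge')[:2]:
    Q,_,_=wcloud(p,Rm,d,r['pixels']); Q=Q-S; q=np.c_[Q@X,Q@Y,Q@Z]; print(r['conf'],r['point'],len(q),np.percentile(q,[3,50,97],axis=0).round(4).tolist())
save('k.png',cv2.resize(im[100:384,100:412],(624,568)))
E
```

```text
time: 12.05
ee_pos: [0.6332, -0.1156, 0.3029]
tcp_rot: [-79.5, 0.1, -151.1]
wrist_force: [0.8, -0.3, -0.3]
opening: 0.0428
[ 0.63324076 -0.11563362  0.30289152] [  -6.54311967   13.91010495   27.58244706   97.55039061   -8.51939242
 -125.98293635]
0.7 [255.2, 231.0] 832 [[-0.0081, -0.1133, -0.0008], [-0.0003, -0.0909, 0.0092], [0.0078, -0.0426, 0.0106]]
0.62 [273.3, 247.0] 6915 [[-0.0704, -0.0389, -0.1246], [-0.0198, -0.0196, -0.0327], [0.0439, 0.1119, 0.0497]]
```

View pics/k.png

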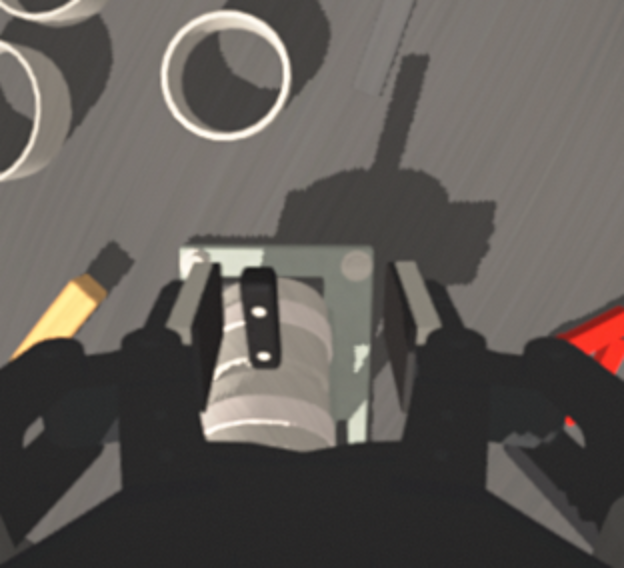

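```bash
cat > kn.py <<'E'
from ins import *
import sys
th=float(sys.argv[1]) if len(sys.argv)>1 else .35
K=S+.158*Z
def RK(th): return frame(np.cos(th)*Y+np.sin(th)*X,-Z)
if __name__=='__main__':
    print(cur()[0].round(4)); print('hover');delta(np.array([.53,.09,.40]),RK(th)); 
    for u in(.09,.0,-.008): print(u);delta(K+u*Z,RK(th))
E
python3 kn.py
```

```text
[ 0.6328 -0.1148  0.3012]
hover
shift [-4.11  8.19  3.95] turn [  1.26  -9.09 -20.42] rows 4.990647164348037 13.02840665632964 q [  -7.   14.   28.   98.   -9. -126.]
0.09
shift [-4.3   9.42  0.71] turn [  1.26  -9.09 -20.42] rows 5.186356749852122 13.02840665632964 q [  -7.   14.   28.   98.   -9. -126.]
0.0
shift [-3.29  7.61 -2.24] turn [  1.26  -9.09 -20.42] rows 4.2946934572293065 13.02840665632964 q [  -7.   14.   28.   98.   -9. -126.]
-0.008
shift [-3.21  7.45 -2.5 ] turn [  1.26  -9.09 -20.42] rows 4.243410623385905 13.02840665632964 q [  -7.   14.   28.   98.   -9. -126.]
```

```bash
python3 -m jog '[[0.5,-0.1,0.1,1.8,0.09,-0.66,-1.48],[0.5,-0.5,0.9,3.4,0.18,-1.32,-2.96],[0.5,-1.2,2.3,4.2,0.27,-1.98,-4.44],[0.5,-1.9,3.7,4.4,0.36,-2.64,-5.92],[0.5,-2.6,5.1,4.4,0.45,-3.25,-7.3]]'; python3 kn.py|sed -n 1,3p
```

```text
time: 12.65
ee_pos: [0.5672, 0.0139, 0.4127]
tcp_rot: [-78.8, 16.3, 172.1]
wrist_force: [0.2, 0.6, -0.3]
opening: 0.0429
[0.5672 0.0139 0.4127]
hover
shift [-1.49  3.05 -0.51] turn [  0.83  -5.79 -13.05] rows 1.7134343704496429 8.324041984068229 q [  9.   2.  25. 101. -15. -73.]
```

```bash
python3 -m jog '[[0.5,-0.3,0.6,0,0.09,-0.66,-1.48],[0.5,-0.6,1.2,0,0.18,-1.32,-2.96],[0.5,-0.9,1.8,0,0.27,-1.98,-4.44],[0.5,-1.2,2.4,0,0.36,-2.64,-5.92],[0.5,-1.5,3,0,0.45,-3.25,-7.3]]'; python3 kn.py|sed -n 1,3p
```

```text
time: 13.15
ee_pos: [0.5296, 0.0885, 0.4115]
tcp_rot: [-89.0, 29.3, 131.4]
wrist_force: [0.2, 0.0, 0.2]
opening: 0.0427
[0.5296 0.0885 0.4115]
hover
shift [ 0.02  0.06 -0.46] turn [ 0.38 -2.57 -5.76] rows 0.23246484870929798 3.677823323938659 q [ 24.  -1.  20. 103. -28. -19.]
```

```bash
python3 -m jog '[[0,0,0.1,-0.2,0.09,-0.66,-1.48],[0,0,0.4,-0.6,0.18,-1.32,-2.96],[0,-0.1,0.7,-1.2,0.27,-1.98,-4.44],[0,-0.1,1,-1.8,0.38,-2.57,-5.76],[0,-0.1,1.2,-2.4,0.38,-2.57,-5.76]]'; python3 kn.py
python3 - <<'E'
from ins import *
p,Rm,im,d=shot('7')
for l in('knob_grip','upper_tube'):
  for r in bot.regions_of('wrist',l)[:2]:
    Q,_,_=wcloud(p,Rm,d,r['pixels']); Q=Q-S; q=np.c_[Q@X,Q@Y,Q@Z]; print(l,r['conf'],r['point'],len(q),np.percentile(q,[3,50,97],axis=0).round(4).tolist())
m=np.ones(d.shape,bool); Q,v,u=wcloud(p,Rm,d,m); Q=Q-S; q=np.c_[Q@X,Q@Y,Q@Z]; k=(q[:,2]>.162)&(q[:,2]<.177)&(np.hypot(q[:,0],q[:,1])<.04)&(im[v,u].max(1)<90)
print('top',k.sum(),np.median(q[k],0)); rr=cv2.minAreaRect((q[k][:,:2]*1e3).astype(np.float32)); print(rr,cv2.boxPoints(rr).round(1).tolist())
w,V=np.linalg.eigh(np.cov(q[k][:,:2].T)); print('pca long',V[:,1],np.sqrt(w))
save('l.png',im)
E
```

```text
time: 13.65
ee_pos: [0.5276, 0.1188, 0.3497]
tcp_rot: [-103.3, 32.6, 95.2]
wrist_force: [0.3, 0.1, 0.3]
opening: 0.0854
[0.5276 0.1188 0.3497]
hover
shift [ 0.09 -1.15  2.01] turn [ 0.01 -0.03 -0.02] rows 1.1605632546971496 0.022925202448163803 q [ 30.   3.  16. 104. -35.  21.]
0.09
shift [-0.09  0.07 -1.23] turn [ 0.01 -0.03 -0.02] rows 0.6193169004213415 0.022925202448163803 q [ 30.   3.  16. 104. -35.  21.]
0.0
shift [ 0.91 -1.73 -4.18] turn [ 0.01 -0.03 -0.02] rows 2.3094056443824726 0.022925202448163803 q [ 30.   3.  16. 104. -35.  21.]
-0.008
shift [ 1.   -1.89 -4.44] turn [ 0.01 -0.03 -0.02] rows 2.467171810404175 0.022925202448163803 q [ 30.   3.  16. 104. -35.  21.]
knob_grip 0.6 [182.5, 274.3] 1018 [[-0.023, -0.0086, 0.1544], [-0.0025, 0.0006, 0.1696], [0.0216, 0.0101, 0.1712]]
knob_grip 0.49 [236.5, 332.0] 1279 [[0.1407, 0.0155, -0.092], [0.1887, 0.0582, -0.0571], [0.2832, 0.1635, 0.0018]]
upper_tube 0.9 [163.3, 252.2] 646 [[-0.0385, -0.0408, 0.0103], [-0.0025, -0.0257, 0.0609], [0.0233, 0.0371, 0.1091]]
upper_tube 0.32 [75.7, 499.6] 404 [[-0.0495, 0.3151, 0.0983], [-0.0253, 0.3248, 0.1222], [0.0095, 0.3457, 0.1353]]
top 672 [-0.0054214   0.00115098  0.16953451]
((-0.05308341979980469, 1.6502494812011719), (48.076141357421875, 19.372928619384766), 10.521552085876465) [[-25.5, 6.800000190734863], [-21.899999618530273, -12.300000190734863], [25.299999237060547, -3.5], [21.799999237060547, 15.600000381469727]]
pca long [-0.99975765  0.02201442] [0.00441523 0.01389377]
```

Run:
```python
from ins import *
s=np.load('s_7.npz'); p,Rm,im,d=s['p'],s['R'],s['im'],s['d']
Q,v,u=wcloud(p,Rm,d,np.ones(d.shape,bool)); Q=Q-S; q=np.c_[Q@X,Q@Y,Q@Z]*1e3
k=(abs(q[:,2]-169.7)<2.2)&(np.hypot(q[:,0],q[:,1])<35); t=q[k]
w,V=np.linalg.eigh(np.cov(t[:,:2].T)); print(k.sum(),t.mean(0),V[:,1],np.sqrt(w)); r=cv2.minAreaRect(t[:,:2].astype(np.float32)); print(r)
for b in range(-28,28,4):
    j=(t[:,0]>=b)&(t[:,0]<b+4)
    if j.any(): print(b,j.sum(),np.percentile(t[j,1],[3,50,97]).round(1))
# ascii map
g=[[' ']*60 for _ in range(44)]
for x,y,z in q[(q[:,2]>135)&(q[:,2]<180)]:
    i,j=int((y+22)),int((x+30))
    if 0<=i<44 and 0<=j<60: g[i][j]='#' if z>167.5 else('+' if z>155 else '.')
print('\n'.join(''.join(r) for r in g[::2]))
```

```text
837 [ -0.28226008   0.47445196 169.70840956] [-0.99878846  0.04920982] [ 4.28898713 12.57511227]
((0.4359111785888672, 0.33527183532714844), (19.371089935302734, 47.94698715209961), 77.01522064208984)
-24 54 [-3.9  1.2  6.4]
-20 58 [-3.7  1.5  6.6]
-16 65 [-4.2  1.1  6.4]
-12 63 [-4.6  1.   6.2]
-8 92 [-7.2  0.6  8.3]
-4 98 [-8.6  0.2  9.8]
0 103 [-8.6  0.3  9.5]
4 81 [-7.   0.5  8.3]
8 56 [-5.1  0.   5.5]
12 57 [-5.7 -0.2  5.2]
16 57 [-5.5 -0.5  5.1]
20 48 [-6.1 -0.9  4.3]
24 5 [-1.8  0.8  2.7]
                                                            
                                                            
                                                            
                                                            
                                                            
                          ..+. +                            
                      .+++++####                            
                    ..+##############                       
            +  +  +.++############# ## #+# ##########       
       ############ ############################ #####      
      +######## ########## ###### ######## ## ##### ###     
      +############################### ## ########## ##     
      +##### ######################################## #     
      ############## ################## #### ########       
       +###########+###### ## ########   +  +               
                     .+##############                       
                       ...+ # ##                            
                          ...+. +
```

```bash
python3 kn.py .048 | tail -6
```

```text
0.09
shift [-0.08  0.11 -1.28] turn [-0.94  1.68  2.77] rows 0.6434029570057623 1.9642775757382684 q [ 30.   3.  16. 104. -35.  21.]
0.0
shift [ 0.92 -1.7  -4.23] turn [-0.94  1.68  2.77] rows 2.323980335600787 1.9642775757382684 q [ 30.   3.  16. 104. -35.  21.]
-0.008
shift [ 1.01 -1.86 -4.49] turn [-0.94  1.68  2.77] rows 2.4814846629134615 1.9642775757382684 q [ 30.   3.  16. 104. -35.  21.]
```

```bash
python3 -m jog '[[0.4,-0.04,0.05,-0.6,-0.4,0.8,1.3],[0.4,-0.08,0.11,-1.28,-0.94,1.68,2.77],[0.4,0.3,-0.6,-2.4,-0.94,1.68,2.77],[0.4,0.65,-1.2,-3.4,-0.94,1.68,2.77],[0.4,0.85,-1.57,-4.0,-0.94,1.68,2.77]]'; python3 -m jog '[[0.4,0,0,0,0,0,0]]' >/dev/null; python3 kn.py .048 | tail -2;python3 -c "
from ins import *
where()"
```

```text
time: 14.3
ee_pos: [0.5491, 0.0769, 0.2515]
tcp_rot: [-92.1, 34.9, 115.4]
wrist_force: [0.3, 0.7, -0.0]
opening: 0.0509
-0.008
shift [ 0.16 -0.21 -0.51] turn [-0.02  0.01  0.04] rows 0.2872166718552778 0.023415819194012425 q [ 25.  -1.   1.  89. -35.  -2.]
blade rel seat x,y,z mm [ 80.7  -4.7 131.6] wf [-0.1  0.  -0. ] t 14.4 ang [-1.  40.7 86.3]
```

```bash
python3 -m jog '[[0.4,0.08,-0.1,-0.25,0,0,0],[0.4,0.16,-0.21,-0.51,0,0,0],[0.5,0.16,-0.21,-0.51,0,0,0],[0.6,0.16,-0.21,-0.51,0,0,0],[0.7,0.16,-0.21,-0.51,0,0,0]]' 40; python3 -m jog '[[1,0,0,0,0,0,0],[1,0,0,0,0,0,0],[1,0,0,0,0,0,0],[1,0,0,0,0,0,0]]'; python3 kn.py .048 | tail -2; python3 -c "
from ins import *
p,Rm,o=cur(); print('-Z per turn dir',-Z,'axis units 1.7:',-1.7*Z, 'wf xyz',[np.dot(o['wrist_force'],a) for a in (X,Y,Z)],o['torque'])"
```

```text
time: 14.9
ee_pos: [0.5531, 0.0736, 0.2398]
tcp_rot: [-92.2, 34.8, 115.4]
wrist_force: [-3.6, 5.8, -0.4]
opening: 0.0257
time: 15.3
ee_pos: [0.5527, 0.0745, 0.2395]
tcp_rot: [-92.2, 34.7, 115.5]
wrist_force: [-5.9, 9.1, -0.7]
opening: 0.0213
-0.008
shift [-0.   -0.12 -0.04] turn [-0.06  0.01  0.  ] rows 0.0640073177618911 0.03666069538602715 q [ 25.  -1.  -1.  87. -35.  -3.]
-Z per turn dir [ 0.27807537 -0.50166125 -0.81915204] axis units 1.7: [ 0.47272814 -0.85282413 -1.39255848] wf xyz [np.float64(-0.7215563806400587), np.float64(9.280210968757387), np.float64(5.668031443653856)] [ 2.14982248  1.28349188 -0.04541747]
```

```bash
python3 -m jog '[[1,-0.02,0.03,-0.02,0.44,-0.8,-1.31],[1,-0.02,0.03,-0.02,0.89,-1.61,-2.62],[1,-0.02,0.03,-0.02,1.33,-2.41,-3.93],[1,-0.02,0.03,-0.02,1.78,-3.21,-5.24],[1,-0.02,0.03,-0.02,2.22,-4.01,-6.55]]'; python3 -m jog '[[1,0,0,0,0,0,0]]' >/dev/null
cat > wing.py <<'E'
from kn import *
import sys
p,Rm,im,d=shot(sys.argv[2])
x=Rm[:,0]; print('tool theta',np.arctan2(x@X,x@Y),'wf',[round(float(np.dot(cur()[2]['wrist_force'],a)),1) for a in (X,Y,Z)],'q6',cur()[2]['q'][5],'tcp rel',[round(float((p-S)@a*1e3),1) for a in (X,Y,Z)])
Q,v,u=wcloud(p,Rm,d,np.ones(d.shape,bool)); Q=Q-S; q=np.c_[Q@X,Q@Y,Q@Z]*1e3
k=(q[:,2]>140)&(q[:,2]<174)&(np.hypot(q[:,0],q[:,1])<32)
T=np.arctan2(x@X,x@Y); ex=np.array([np.cos(T),-np.sin(T)]);ey=np.array([np.sin(T),np.cos(T)])
g=[[' ']*60 for _ in range(44)]
t=np.c_[q[k][:,:2]@ex,q[k][:,:2]@ey,q[k][:,2]]
for a,b,z in t:
    i,j=int(b+22),int(a+30)
    if 0<=i<44 and 0<=j<60: g[i][j]='#' if z>167 else('+' if z>155 else '.')
print('\n'.join(''.join(r) for r in g[::2]))
for b in range(-28,28,4):
    j=(t[:,0]>=b)&(t[:,0]<b+4)&(t[:,2]>167)&(t[:,2]<172)
    if j.sum()>5: print(b,j.sum(),np.percentile(t[j,1],[3,50,97]).round(1))
E
python3 wing.py 0 8
```

```text
time: 15.8
ee_pos: [0.5526, 0.0752, 0.2391]
tcp_rot: [-115.6, 24.5, 70.2]
wrist_force: [-2.0, 8.1, -1.3]
opening: 0.0214
tool theta 0.7534778057475404 wf [0.4, 7.6, 2.6] q6 37.58101835933858 tcp rel [1.7, 2.4, 152.3]
                     +#+                                    
                     ##+                                    
                     ##                                     
                 ##+                                        
                 ##                                         
                 +##                                        
                      ..++++####   ####+                    
                    .+++############                        
        #+#####++++#+################# #############        
     +############################################## #      
    +##################################################     
    +##################################################     
    +##################################################     
     #################################################      
     ++############################################+        
                    +++##############                       
                     ..+++######                            
                  #                                         
                 +##                                        
                  ##                                        
                  +   #                                     
                     ###                                    
-28 28 [-2.4  0.6  4.6]
-24 231 [-4.3  0.8  6.3]
-20 208 [-4.7  0.8  6.7]
-16 209 [-4.8  0.8  6.4]
-12 360 [-16.4   0.6  17.6]
-8 424 [-22.5   0.8  23.5]
-4 309 [-8.7  0.3 10.4]
0 289 [-9.7  0.3 10.4]
4 206 [-8.   1.1 11.1]
8 167 [-5.2  0.8  6.9]
12 156 [-5.2  0.3  6.4]
16 148 [-5.3  0.8  6. ]
20 100 [-4.9  0.3  5.5]
24 8 [-1.1  0.8  4.7]
```

```bash
python3 -m jog '[[1,-0.02,0.03,-0.02,0.44,-0.8,-1.31],[1,-0.02,0.03,-0.02,0.89,-1.61,-2.62],[1,-0.02,0.03,-0.02,1.33,-2.41,-3.93],[1,-0.02,0.03,-0.02,1.78,-3.21,-5.24],[1,-0.02,0.03,-0.02,2.22,-4.01,-6.55]]'; python3 -m jog '[[1,0,0,0,0.44,-0.8,-1.31],[1,0,0,0,0.89,-1.61,-2.62],[1,0,0,0,1.33,-2.41,-3.93],[1,0,0,0,1.78,-3.21,-5.24],[1,0,0,0,1.78,-3.21,-5.24]]';  python3 wing.py 0 9
```

```text
time: 16.45
ee_pos: [0.5529, 0.0758, 0.2389]
tcp_rot: [-124.8, 3.7, 34.6]
wrist_force: [5.0, 6.1, -3.0]
opening: 0.0213
time: 16.95
ee_pos: [0.5535, 0.076, 0.239]
tcp_rot: [-122.3, -14.3, 8.0]
wrist_force: [7.9, 6.5, -2.9]
opening: 0.0215
tool theta 2.0113893734295027 wf [9.5, 4.0, -2.3] q6 109.76903643577072 tcp rel [2.9, 2.7, 152.4]
                    ##+                                     
                    ##                                      
                 +# #                                       
                ###                                         
                 #+                                         
                ###                                         
                     .+++++## ###                           
                  ..++#############                         
      +++++++++###################### #+#+### ######        
    ############################# ######### #########       
   +############################################## ###      
   +#################################################       
   +###########################
[... 199 characters left out ...]
             
                    ..++###########++#+                     
                +#+                                         
                 #                                          
                +#                                          
                 +   #                                      
                    ##+                                     
-28 88 [-3.9  1.1  5.2]
-24 219 [-4.6  0.7  6.4]
-20 208 [-4.9  0.7  6.2]
-16 322 [-15.7   0.2  16.3]
-12 358 [-23.    0.2  23.7]
-8 328 [-8.4  1.1 10.2]
-4 307 [-9.   0.7 10.3]
0 265 [-9.5  0.7 10.4]
4 201 [-10.1   0.7  10.9]
8 161 [-5.4  0.2  6.2]
12 152 [-5.4  0.7  6.2]
16 154 [-5.5  0.2  5.9]
20 55 [-5.   0.2  5.3]
```

```bash
python3 -m jog '[[1,0.01,0.01,0,0.44,-0.8,-1.31],[1,0.02,0.01,0,0.89,-1.61,-2.62],[1,0.02,0.01,0,1.33,-2.41,-3.93],[1,0.02,0.01,0,1.75,-3.16,-5.16],[1,0.02,0.01,0,1.75,-3.16,-5.16]]';  python3 wing.py 0 10
python3 - <<'E'
from ins import *
# upper tube lower edge / gauge in side view
im,d=bot.camera('side'); v,u=np.nonzero(d>0); Q=cloud('side',d,d>0)-S; q=np.c_[Q@X,Q@Y,Q@Z]; g=im[v,u].mean(1)
r=np.hypot(q[:,0],q[:,1]); k=(r<.046)&(r>.03)&(q[:,1]<.0)
for b in np.arange(-.012,.034,.002):
    j=k&(q[:,2]>=b)&(q[:,2]<b+.002); print('%.3f n%d g %.0f'%(b,j.sum(),np.median(g[j]) if j.any() else 0),end=' | ')
E
```

```text
time: 17.5
ee_pos: [0.554, 0.076, 0.2392]
tcp_rot: [-110.9, -28.8, -22.3]
wrist_force: [7.2, 5.0, -2.5]
opening: 0.0214
tool theta 2.5609436585951526 wf [9.7, 1.5, -2.4] q6 141.28461020655507 tcp rel [3.4, 2.4, 152.4]
                    ##                                      
                    ##                                      
                ##                                          
                ###                                         
                ##                                          
                ##                                          
                    ..++########                            
                  .+++##############                        
     +##############################################        
   +############################################### #       
   +#################################################       
   +################################################        
   ##################################################       
    ###################################### #########        
      +##+####+++###########
[... 500 characters left out ...]
0.3  5.9]
-20 206 [-5.2  0.3  5.9]
-16 331 [-16.1  -0.1  16. ]
-12 365 [-23.3   0.3  23.5]
-8 330 [-8.7  0.3  9.6]
-4 316 [-9.8 -0.1  9.9]
0 253 [-9.3  0.3 10.6]
4 195 [-10.4  -0.1  10.6]
8 161 [-6.2 -0.2  6. ]
12 158 [-5.7 -0.2  5.9]
16 151 [-5.8 -0.2  5.5]
20 47 [-5.2 -0.2  5. ]
-0.012 n10 g 124 | -0.010 n18 g 124 | -0.008 n10 g 124 | -0.006 n12 g 124 | -0.004 n14 g 124 | -0.002 n15 g 123 | 0.000 n11 g 123 | 0.002 n5 g 120 | 0.004 n12 g 123 | 0.006 n14 g 124 | 0.008 n24 g 123 | 0.010 n12 g 124 | 0.012 n20 g 124 | 0.014 n19 g 124 | 0.016 n13 g 126 | 0.018 n11 g 126 | 0.020 n13 g 132 | 0.022 n17 g 139 | 0.024 n16 g 143 | 0.026 n16 g 144 | 0.028 n18 g 144 | 0.030 n21 g 144 | 0.032 n16 g 145 |
```

```bash
python3 -m jog '[[0.65,0,0,0,0,0,0],[0.5,0,0,0,0,0,0],[0.4,0,0,0,0,0,0],[0.3,0,0,0,0,0,0]]' >/dev/null;  python3 -m jog '[[0.3,-0.11,0.2,0.33,0,0,0],[0.3,-0.3,0.55,0.9,0,0,0],[0.3,-0.75,1.36,2.2,0,0,0],[0.3,-1.1,2,3.3,0,0,0],[0.3,-1.1,2,3.3,0,0,0]]'; python3 wing.py 0 11
python3 - <<'E'
from ins import *
for cam in('side','top'):
    im,d=bot.camera(cam)
    for r in bot.regions_of(cam,'gauge')[:2]:
        Q=cloud(cam,d,r['pixels'])-S; q=np.c_[Q@X,Q@Y,Q@Z]; print(cam,round(r['conf'],2),len(q),np.percentile(q,[3,50,97],axis=0).round(4).tolist())
E
```

```text
time: 18.5
ee_pos: [0.5252, 0.1265, 0.3256]
tcp_rot: [-111.0, -28.8, -22.0]
wrist_force: [-0.4, 0.0, -0.3]
opening: 0.0596
tool theta 2.556582595012799 wf [0.2, 0.2, -0.6] q6 148.90467441457616 tcp rel [2.6, 0.5, 256.6]
                                                            
                                                            
                                                            
                                                            
                                                            
                        ...+++                              
                    ..++#######                             
                  .+++#### # #####                          
     +########+################################## #+        
    +########################### ########### #### ##        
   +################################################        
   +# ####### ########### ### ####### ###############       
   ##################################################       
    +################## ###### # ############### ###        
     +#+###########+######
[... 163 characters left out ...]
                    ....                              
                                                            
                                                            
                                                            
                                                            
-28 29 [-2.8  1.3  5.2]
-24 77 [-5.   0.5  5.8]
-20 75 [-5.1 -0.3  6.1]
-16 72 [-5.1  0.5  6.1]
-12 79 [-5.9  0.5  6.1]
-8 109 [-8.4 -0.3  8.5]
-4 124 [-9.2  0.5 10.1]
0 102 [-8.4  0.5  9.3]
4 70 [-6.   0.4  6.9]
8 70 [-5.3  0.4  6.2]
12 61 [-5.4 -0.4  5.4]
16 68 [-5.4  0.4  6.2]
20 34 [-4.6 -0.4  4.6]
side 0.51 206 [[-0.0072, -0.113, -0.0048], [-0.0036, -0.0788, 0.0065], [0.0109, -0.0357, 0.0106]]
```

```bash
python3 -m jog '[[0.3,0,0,0,0,0,0],[0.3,0,0,0,0,0,0]]'; python3 -c "
from workcell import bot
print(bot.job_done())"
```

```text
time: 18.95
ee_pos: [0.5252, 0.1241, 0.3208]
tcp_rot: [-111.3, -28.5, -22.0]
wrist_force: [0.5, 0.3, 1.2]
opening: 0.0598
the job is handed in; nothing more can be done
None
```

The gauge is in the gap with its handle stopped against the tube. I turned the knob clockwise to about 2.56 rad and handed the job in at about 19 s of the 64 s allowed.

- **Gauge:** I slid the blade in until I felt light contact from the tube end and from the face under it. I let go before touching the screw. The wrist view after release showed the handle running from about 42 to 113 mm from the tube axis, with its top about 10 mm above the seat. The side view after the knob was turned showed the same; the top camera found no gauge to confirm it.
- **Knob:** It started at about 0.05 rad. The wing was still at 2.56 rad after I let go, so it did not slip or spring back. The tube should meet the blade at about 2.3 rad, so I expect a nip of roughly 10 N. That is worked out from the angle; I had no way to measure the force on the blade.
- **Clear of everything:** The gripper ended about 10 cm off the knob with near-zero wrist force.
- **Bystanders:** I did not look at them again at the end. The moves stayed clear of them, and the wrist force at the end of each move stayed small (about 11 N at most).
- **Gauge on the bench:** It was lying about 4° tip-down, because its weight is in the blade, and I allowed for that in the insertion angle.
- **Pictures:** I used all 12 viewings, so the knob checks were made from depth data, not by eye.

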